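Shut and lock the broken-glass bin

TASK

The yellow broken-glass bin must be locked for collection. Ease its open flap all the way down by the red rail, without ever letting it drop or slam; then take the steel latch plate by its red fin, tilt its oblong eye past the wide head of the bin's stud and level it, so that it cannot lift off, and leave it released, lying flat on the shut flap with the stud through its eye. Leave the other glassware where it stands.

Things in the scene. Friction and masses are not known exactly. Their poses are not given: they have to be found in the camera images.
- bin: yellow open-topped bin fixed to the worktop, 150 (x) x 200 (y) x 85 mm high, with a grey flap as its lid. Origin: centre of its underside. Its x axis points from the rail side (towards the robot) to the hinge side, y along the hinge, z up. The shut flap's upper face is 93 mm above the origin.
- flap (a joint): angle of the flap about its hinge, rad: 0 shut (flat on the rim), grows as the front swings up, 1.6 upright stop. Grey panel 8 mm thick, reaching 156 mm from the hinge, with a 54 x 56 mm window for the stud. 0.35 kg and drawn shut by a weak spring: it stays put only while steeply open (above about 1.1 rad), lower down it falls shut unless held. Holding it takes under 3 N at the rail.
- flap_hinge (a point): centre of the hinge axis, 78 mm behind the bin's centre and 89 mm up; the axis runs along the bin's y. Does not move with the flap.
- flap_rail (a point): middle of the red rail on the flap's free edge: round bar 10 mm in diameter, 94 mm free between two end lugs, parallel to the hinge axis and 188 mm from it, in the panel's mid-plane; 27 mm clear gap between bar and panel edge. Moves with the flap on a circle about the hinge; the bar can turn between the fingers.
- stud (a point): on the upright stud's axis, at the underside of its round head; the point lies on the bin's centre, 111 mm above its origin, so 18 mm above the shut flap. Neck 12 mm in diameter, head 44 mm in diameter and 5 mm thick (its rim 3 mm thick, then chamfered). The stud is fixed to the bin.
- latch: loose steel plate 126 x 62 x 4 mm, 110 g, lying flat, fin up. Origin: centre of its eye, on the underside; z = upward normal. Eye 62 mm along x, 38 mm along y, corners cut off; lips beside it 12 mm wide; plate reaches 44 mm to +x, 82 mm to -x. The stud's head passes only with the plate tilted about x by some 35 degrees: slide the low lip under the head to near the neck, then let the other down.
- latch_grip (a point): centre of the grip fin on the latch plate: an upright red fin 42 mm long (along the plate's x), 10 mm thick (along its y), its top 43.5 mm above the plate's underside; this point is 57 mm from the eye's centre towards the plate's -x, 24 mm above its underside, half-way up the fin.
- amber_jar: amber reagent jar with white cap, 49 mm in diameter, 96 mm high, loose; leave alone. Origin: centre of its foot.
- conical_flask: glass conical flask, 79 mm in diameter, 125 mm high, loose; leave alone. Origin: centre of its foot.
- petri: glass petri dish, 95 mm in diameter, 16 mm high, loose; leave alone. Origin: centre of its foot.
Things that resemble listed ones, but are neither listed nor needed, are in the scene too. What is shaped like the latch but blue or purple is not meant.

How it is judged:
On the way, in this order (a step that is already met when the one before it is completed fails the run):
1. the flap is shut, the latch plate not yet on the stud (value of joint flap below 0.04 rad and distance between stud and latch above 0.1 m), for 0.2 s.
2. the plate's eye is below the stud's head and level, the flap still shut (x of stud in the frame of latch between -0.028 and 0.028 m and y of stud in the frame of latch between -0.018 and 0.018 m and z of stud in the frame of latch above 0.004 m and value of joint flap below 0.04 rad and angle between latch's own z axis and vertical below 0.15 rad), for 0.2 s.
At the end, for the whole second after the job is handed in: The flap is shut (below 0.04 rad); the latch plate lies flat on it (tilt under 0.06 rad, its underside at most 5 mm above the flap), below the stud's head with the neck through its eye, at rest (x of stud in the frame of latch between -0.028 and 0.028 m and y of stud in the frame of latch between -0.018 and 0.018 m and z of stud in the frame of latch above 0.004 m and value of joint flap below 0.04 rad and angle between latch's own z axis and vertical below 0.06 rad and z of latch in the frame of bin below 0.098 m and linear speed of latch below 0.02 m/s); the robot touches nothing.
It fails at once if the flap slams or drops (closes faster than 1.5 rad/s) (velocity of joint flap below -1.5 rad/s).
It fails at once if the amber jar is moved by more than 30 mm or tipped (distance of amber_jar from where it was at the start of the episode above 0.03 m or angle between amber_jar's own z axis and vertical above 0.5 rad).
It fails at once if the conical flask is moved by more than 30 mm or tipped (distance of conical_flask from where it was at the start of the episode above 0.03 m or angle between conical_flask's own z axis and vertical above 0.5 rad).
It fails at once if the petri is moved by more than 30 mm or tipped (distance of petri from where it was at the start of the episode above 0.03 m or angle between petri's own z axis and vertical above 0.5 rad).
It also fails if it takes over 64 s, if anything falls off the work surface, if the arm or the gripper's body presses on something with over 40 N, if the wrist force passes 120 N, or if a joint passes its speed limit or range.

ROBOT

A 6-joint arm with a two-finger parallel gripper is mounted at the origin on a cart in front of the work surface, level with it; the furniture and walls round the work are solid. World frame = base frame: x ahead of the robot, y to its left, z up, the work surface at z = 0. Lengths are in m, angles in rad, forces in N, time in s.
With the tool pointing down it reaches from about 0.3 to 0.775 m from the base axis. Payload 14.6 kg.
Tool frame: the origin (TCP) lies on the mounting face of the last link; the fingertips stand 199 mm ahead of it and the grasp point (between the pads) lies 180 mm ahead of it; z points along the fingers, y is the line along which they close (so a half turn about z gives the same grasp; the last joint's range is limited). The gripper opens to 94 mm and grips with 3 to 60 N. Pads are 16 mm wide; open, the fingers measure 119 mm over their backs; the gripper's body (75 mm by 177 mm) begins 78 mm behind the grasp point.
Start: joints at [1.157, 0.3, 1.521, -0, 1.321, -0.067], TCP at [0.187, 0.517, 0.405] pointing down, gripper open.
Joint ranges: [-3.03, 3.03], [-0.79, 2.21], [0.23, 2.52], [-1.04, 4.18], [0, 3.07], [-2.55, 2.55]. Speed limits (rad/s): [2.22, 2.22, 2.57, 3.14, 3.14, 3.14].

INTERFACE

Orientations are given as a unit quaternion [x, y, z, w].
In Python, from bench import bot, snapshot gives the robot as it stands.
- The arm moves only by the tool jog_arm, never from a script. Its argument "rows" is a list of rows, each an object of numbers: "x", "y", "z": the shift along the tool's x, y, z in m; "roll": the turn about the tool's z in rad. In form: [{"x": .., "y": .., "z": .., "roll": ..}, ...]. A call has 1 to 12 rows; each row is the pose to reach, as a shift and turn from the pose commanded when the call began, along the tool's axes at that moment; what a row does not reach only later rows make up. A row lasts 1/8 s, in which the tool goes at most 62.5 mm and 10.7 degrees, less where a joint would pass 70% of its speed; a pose out of reach is approached as far as the arm can. A call with a gripper value outside its range is refused whole. "hand" is the closure, from 0 (fully open) to 1 (shut), set as the call begins (left out, the last holds). The fingers move at their own pace and stop on an object; "squeeze" is the grip in N (left out, the last holds). Time passes only in rows, so rows that repeat a pose let the fingers close. It gives the time, the measured TCP pose, the force, the opening and the grip force at its end, in the units of the state.
- bot.get_state(): the state, without advancing time (a new reading comes with each control period).
- snapshot(name): name is "scene" or "side" or "wrist"; returns a dict with "pixels" (420x560x3 uint8, red, green, blue), "fx", "fy", "cx", "cy" (pixels), "R" (3x3) and "t" (3): a world point X has camera coordinates R X + t. Camera axes: x right, y down, z forward; pixel columns grow to the right and rows downward; lengths in m; the calibration is good to about 2 mm. The wrist camera is an equidistant fisheye: a pixel r from the principal point sees the ray r / f radians off the axis. A picture is of the moment at which its call begins. There is no depth.
- bot.close_job(): hands the job in; it is judged then, once.
The state is a dict: "time_s": time; "joint_positions": joint angles; "qvel": joint speeds; "joint_torque": joint torques, N m; "tool_pos": TCP position; "eef_rot": TCP orientation; "wrist_force": force on the tool from outside, world axes, zero at the start; "torque": the same for the moment, N m; "finger_gap": opening from 0.0 (shut) to 1.0 (fully open); "grip_force": force on a finger pad.
Only numpy, scipy, OpenCV 4.12 (cv2) and the standard library are available. Lean on these libraries where they do the work, as an engineer would, in place of code of your own. Each camera call takes 0.05 s, during which the arm holds its last target. There are 200 camera calls.

## Working session

There is one attempt and no reset: what is moved stays moved. The work goes in short steps, Python scripts to look and compute and a tool call to move; the robot and the scene stay as the last step left them, time stands still between calls to the robot, and variables do not carry over. Pictures are saved under pics/ and viewed, at most 10 in all, crops included, and the job is handed in when it is done.

Besides the shell and the picture viewer there is one more tool, called after ">>>" in YAML: its name, and indented under it one key for each argument. jog_arm: Moves the arm, as the interface text tells. Its arguments: {"type":"object","properties":{"rows":{"type":"array"},"hand":{"type":"number"},"squeeze":{"type":"number"}},"required":["rows"]}

```bash
mkdir -p pics; ls; python3 - <<'E'
from bench import bot, snapshot
import cv2,numpy as np
ims=[]
for n in ["scene","side"]:
    s=snapshot(n); cv2.imwrite(f"pics/{n}0.png",s["pixels"][:,:,::-1])
    np.savez(f"{n}0.npz",**s); print(n,s["fx"],s["fy"],s["cx"],s["cy"],np.round(s["R"],3).tolist(),np.round(s["t"],3).tolist())
print(bot.get_state())
E
```

```text
pics
scene 521.1002207443969 521.1002207443969 277.0863800035782 214.62058988472236 [[0.829, -0.559, -0.012], [-0.308, -0.439, -0.844], [0.466, 0.704, -0.536]] [-0.474, 0.271, 1.263]
side 494.63151065979235 494.63151065979235 282.6711806637507 206.72931511104963 [[0.751, -0.66, 0.003], [-0.505, -0.578, -0.641], [0.425, 0.48, -0.767]] [-0.42, 0.375, 1.204]
{'time_s': 0.1, 'joint_positions': array([ 1.15741695e+00,  3.00397493e-01,  1.52150270e+00, -3.22349473e-06,
        1.32069687e+00, -6.66322412e-02]), 'qvel': array([ 8.78890560e-05, -3.12816616e-03, -1.34586767e-03,  3.87824564e-04,
       -2.16487706e-05, -1.25296859e-04]), 'joint_torque': array([ 1.30228822e-03, -5.32640755e+01, -3.53281546e+01,  7.08701299e-02,
        2.34567525e-02, -9.91725665e-05]), 'tool_pos': array([0.18692034, 0.51723243, 0.40415976]), 'eef_rot': array([ 1.72505899e-01,  9.85008357e-01, -4.88183751e-04, -1.17862245e-04]), 'wrist_force': array([ 0.53330191, -0.37637768, -0.3319454 ]), 'torque': array([0.01278157, 0.046023  , 0.0034986 ]), 'grip_force': 0.0, 'finger_gap': 1.0040361180461657}
```

View pics/scene0.png

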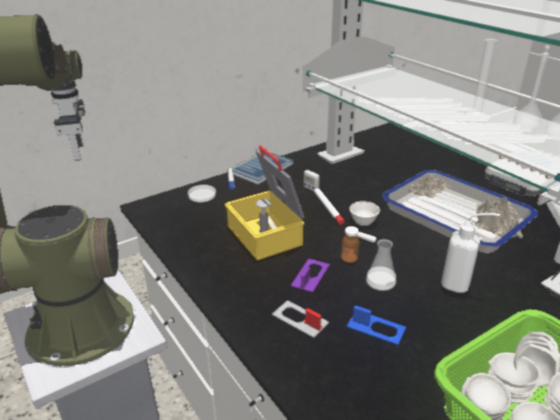

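View pics/side0.png

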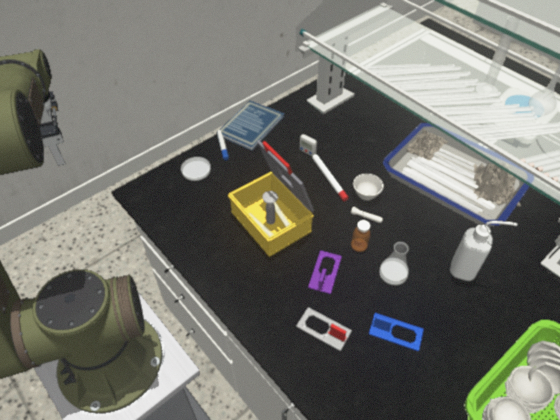

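The scene view shows the bin near (265,222), its red rail near (270,157) and the steel latch with red fin at (313,318). It also shows the purple and blue decoys, the jar at (350,245), the flask at (382,265) and the petri dish at (202,192). The side view shows the same, with the rail at (276,155) and the fin at (338,331).

```bash
cat > h.py <<'E'
import numpy as np, cv2
def ray(s,u,v):
    d=np.array([(u-float(s["cx"]))/float(s["fx"]),(v-float(s["cy"]))/float(s["fy"]),1.]); R=s["R"]
    return -R.T@s["t"], R.T@d
def plane(s,u,v,z):
    o,d=ray(s,u,v); return o+d*(z-o[2])/d[2]
def tri(a,pa,b,pb):
    o1,d1=ray(a,*pa);o2,d2=ray(b,*pb)
    k=np.linalg.lstsq(np.c_[d1,-d2],o2-o1,rcond=None)[0]
    p,q=o1+k[0]*d1,o2+k[1]*d2; return (p+q)/2,np.linalg.norm(p-q)
def fish(s,u,v,z):
    x=np.array([u-float(s["cx"]),v-float(s["cy"])]);r=np.hypot(*x);th=r/float(s["fx"])
    d=np.r_[x/max(r,1e-9)*np.sin(th),np.cos(th)];R=s["R"];o=-R.T@s["t"];d=R.T@d
    return o+d*(z-o[2])/d[2]
def blobs(m,amin=25):
    n,l,st,c=cv2.connectedComponentsWithStats(m.astype(np.uint8))
    return [(c[i],st[i,4],np.argwhere(l==i)[:,::-1]) for i in range(1,n) if st[i,4]>=amin]
def masks(s):
    p=s["pixels"].astype(int);r,g,b=p[...,0],p[...,1],p[...,2]
    return dict(red=(r>120)&(r>2*g)&(r>2*b),yel=(r>120)&(g>90)&(b<.5*g),
      white=(p.min(2)>140)&(p.max(2)-p.min(2)<30))
E
python3 - <<'E'
from h import *
S={n:dict(np.load(n+"0.npz")) for n in("scene","side")}
rail={}
for n,s in S.items():
    m=masks(s)
    for c,a,p in blobs(m["red"]):
        r=cv2.minAreaRect(p.astype(np.float32)); bx=cv2.boxPoints(r)
        print(n,"red",np.round(c),a,"rect",np.round(r[0],1),np.round(r[1],1),np.round(r[2]))
        if abs(c[0]-272)<15 and c[1]<180:
            v=p-c;_,_,V=np.linalg.svd(v,full_matrices=False);d=V[0]*np.sign(V[0][0]);t=v@d
            rail[n]=(c+d*t.min(),c+d*t.max(),c)
    for c,a,p in blobs(m["yel"],500):
        h=cv2.convexHull(p.astype(np.int32)); q=cv2.approxPolyDP(h,4,True)[:,0]
        print(n,"yel",a,q.tolist(),[np.round(plane(s,*x,.085),3).tolist() for x in q])
    for c,a,p in blobs(m["white"],200):
        if 270<c[0]<360 and 300<c[1]<350:
            r=cv2.minAreaRect(np.array([plane(s,*x,.004)[:2]*1000 for x in p],np.float32)); print(n,"latch",r,[np.round(plane(s,*c,.004),3)])
a,b=S["scene"],S["side"]
for i in range(3): print("rail",tri(a,rail["scene"][i],b,rail["side"][i]))
fin=[[c for c,_,_ in blobs(masks(s)["red"]) if c[1]>300][0] for s in(a,b)]
print("fin",tri(a,fin[0],b,fin[1]))
for nm,p,q in[("head",(263,203),(269,197)),("jar",(351,232),(364,228)),("flask",(386,245),(401,249))]:print(nm,tri(a,p,b,q))
E
```

```text
scene red [270. 155.] 86 rect [270.1 156.9] [31.   6.4] 41.0
scene red [340. 219.] 52 rect [339.8 219.3] [8.6 6.1] 56.0
scene red [313. 318.] 228 rect [312.9 318.2] [20.6 13.9] 27.0
scene yel 2998 [[301, 244], [257, 259], [229, 226], [225, 204], [268, 191], [303, 222]] [[0.568, -0.123, 0.085], [0.436, -0.111, 0.085], [0.452, 0.064, 0.085], [0.502, 0.176, 0.085], [0.651, 0.167, 0.085], [0.636, -0.039, 0.085]]
scene yel 1695 [[559, 320], [559, 328], [490, 419], [480, 419], [436, 375], [445, 357], [518, 312], [536, 310]] [[0.863, -0.677, 0.085], [0.84, -0.691, 0.085], [0.528, -0.751, 0.085], [0.513, -0.741, 0.085], [0.525, -0.628, 0.085], [0.575, -0.607, 0.085], [0.811, -0.611, 0.085], [0.85, -0.63, 0.085]]
scene latch ((450.2745666503906, -278.96002197265625), (63.08263397216797, 126.50764465332031), 17.218290328979492) [array([ 0.439, -0.275,  0.004])]
side red [275. 153.] 134 rect [275.5 154. ] [36.1  3.5] 45.0
side red [343. 195.] 53 rect [343.2 194.8] [8.3 6.1] 56.0
side red [338. 330.] 68 rect [338.9 329.8] [18.3  6. ] 40.0
side yel 3391 [[310, 231], [269, 255], [232, 211], [228, 
[... 458 characters left out ...]
.313812255859375, 126.20977020263672), 17.548114776611328) [array([ 0.446, -0.28 ,  0.004])]
rail (array([0.59996866, 0.12808468, 0.26873554]), np.float64(0.00031733385128064715))
rail (array([0.61393228, 0.0370203 , 0.23513199]), np.float64(0.0050447948093250445))
rail (array([0.60351745, 0.08068188, 0.25635038]), np.float64(0.0015069443747665265))
fin (array([ 0.46558572, -0.3133623 ,  0.0215469 ]), np.float64(0.003579530205998311))
head (array([0.56956743, 0.0694916 , 0.1171852 ]), np.float64(0.002285835538605012))
jar (array([ 0.69828127, -0.17359946,  0.1014805 ]), np.float64(0.0010229938642216513))
flask (array([ 0.70698615, -0.29281163,  0.12403111]), np.float64(0.003299459376593661))
```

>>> jog_arm:
  rows:
    - {"x": -0.05,"y": -0.026,"z": -0.03,"roll": 0.15}
    - {"x": -0.1,"y": -0.053,"z": -0.06,"roll": 0.3}
    - {"x": -0.15,"y": -0.08,"z": -0.09,"roll": 0.45}
    - {"x": -0.2,"y": -0.106,"z": -0.12,"roll": 0.6}
    - {"x": -0.25,"y": -0.133,"z": -0.12,"roll": 0.75}
    - {"x": -0.3,"y": -0.16,"z": -0.12,"roll": 0.9}
    - {"x": -0.35,"y": -0.186,"z": -0.12,"roll": 1.05}
    - {"x": -0.4,"y": -0.212,"z": -0.12,"roll": 1.2}
    - {"x": -0.45,"y": -0.239,"z": -0.12,"roll": 1.307}
    - {"x": -0.5,"y": -0.265,"z": -0.12,"roll": 1.307}
    - {"x": -0.536,"y": -0.284,"z": -0.12,"roll": 1.307}
    - {"x": -0.536,"y": -0.284,"z": -0.12,"roll": 1.307}
  hand: 0.35

```text
time_s: 1.6
tool_pos: [0.5959, 0.066, 0.5232]
eef_rot: [0.737, 0.676, -0.001, -0.001]
wrist_force: [-0.5, -0.1, 0.2]
finger_gap: 0.648
grip_force: 0.0
```

```bash
python3 - <<'E'
from bench import bot, snapshot
from h import *
for n in ["wrist","scene","side"]:
    s=snapshot(n); np.savez(f"{n}1.npz",**s); cv2.imwrite(f"pics/{n}1.png",s["pixels"][:,:,::-1])
    for c,a,p in blobs(masks(s)["red"]):
        r=cv2.minAreaRect(p.astype(np.float32)); print(n,np.round(c),a,np.round(r[0],1),np.round(r[1],1),round(r[2]))
st=bot.get_state();print(st["tool_pos"],st["eef_rot"],st["joint_positions"])
E
```

```text
wrist [282. 216.] 1918 [286.5 216. ] [ 24.7 144.3] 1
wrist [416. 213.] 201 [415.8 213.3] [11.4 17.7] 14
scene [269. 156.] 69 [270.1 157.4] [31.6  5.6] 42
scene [340. 219.] 52 [339.8 219.3] [8.6 6.1] 56
scene [313. 318.] 227 [312.9 318.2] [20.6 13.9] 27
side [275. 154.] 85 [276.3 155.3] [33.2  4.2] 45
side [343. 195.] 53 [343.2 194.8] [8.3 6.1] 56
side [338. 329.] 64 [337.7 329.1] [15.7  4. ] 27
[0.5941418  0.06860798 0.52455571] [ 7.35654161e-01  6.77357301e-01 -1.09559790e-04 -1.74515561e-04] [5.37163190e-02 3.56901265e-01 1.17323957e+00 1.29645023e-04
 1.61184304e+00 1.36189193e-01]
```

View pics/wrist1.png

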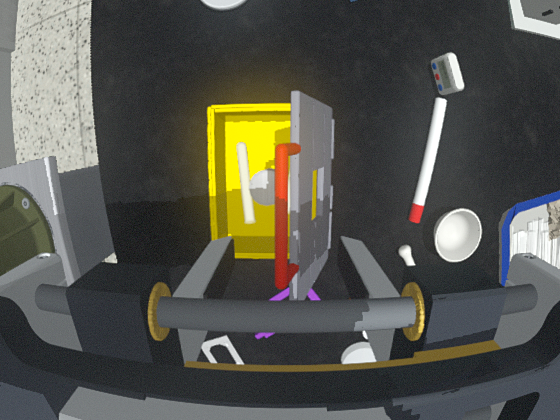

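The wrist view shows the rail as a red bar along column ≈281 (rows 145–288), between the two fingers. The flap is to its right and the stud head is at (265,187).

```bash
python3 - <<'E'
from h import *
s=dict(np.load("wrist1.npz"))
ex=np.array([.9966,-.083]);ey=np.array([.083,.9966]);b=np.array([.569,.0695])
for z in(.262,.2695,.275):
  for p in[(281,155),(281,216),(280,280)]:
    w=fish(s,*p,z);d=w[:2]-b;print(z,p,w.round(4),(d@ex).round(4),(d@ey).round(4))
print(fish(s,265,187,.116), -s["R"].T@s["t"])
for p in [(208,106),(297,104)]: print(fish(s,*p,.085))
E
```

```text
0.262 (281, 155) [0.5967 0.1196 0.262 ] 0.0234 0.0522
0.262 (281, 216) [0.5926 0.0733 0.262 ] 0.0232 0.0058
0.262 (280, 280) [0.5869 0.0199 0.262 ] 0.0219 -0.048
0.2695 (281, 155) [0.5968 0.12   0.2695] 0.0236 0.0526
0.2695 (281, 216) [0.5928 0.0752 0.2695] 0.0233 0.0076
0.2695 (280, 280) [0.5873 0.0234 0.2695] 0.0221 -0.0444
0.275 (281, 155) [0.597  0.1203 0.275 ] 0.0236 0.053
0.275 (281, 216) [0.5931 0.0765 0.275 ] 0.0234 0.009
0.275 (280, 280) [0.5877 0.0259 0.275 ] 0.0222 -0.0419
[0.57086796 0.07490094 0.116     ] [0.6019188  0.13277833 0.50328629]
[0.50433519 0.18365823 0.085     ]
[0.61881084 0.17374279 0.085     ]
```

>>> jog_arm:
  rows:
    - {"y": -0.0015,"z": 0.025}
    - {"y": -0.0015,"z": 0.05}
    - {"y": -0.0015,"z": 0.0725}
    - {"y": -0.0015,"z": 0.0725}

```text
$.rows[0]: bad value
```

>>> jog_arm:
  rows:
    - {"x": 0}
    - {"x": 0}
    - {"x": 0}
    - {"x": 0}
    - {"x": 0}
  hand: 1
  squeeze: 20

```text
$.rows[0]: bad value
```

>>> jog_arm:
  rows:
    - {"x": 0,"y": -0.0015,"z": 0.025,"roll": 0}
    - {"x": 0,"y": -0.0015,"z": 0.05,"roll": 0}
    - {"x": 0,"y": -0.0015,"z": 0.0725,"roll": 0}
    - {"x": 0,"y": -0.0015,"z": 0.0725,"roll": 0}

```text
time_s: 2.25
tool_pos: [0.5925, 0.0691, 0.4513]
eef_rot: [0.735, 0.678, -0.001, -0.001]
wrist_force: [-0.6, 0.4, 0.2]
finger_gap: 0.653
grip_force: 0.0
```

>>> jog_arm:
  rows:
    - {"x": 0,"y": 0,"z": 0,"roll": 0}
    - {"x": 0,"y": 0,"z": 0,"roll": 0}
    - {"x": 0,"y": 0,"z": 0,"roll": 0}
    - {"x": 0,"y": 0,"z": 0,"roll": 0}
    - {"x": 0,"y": 0,"z": 0,"roll": 0}
  hand: 1
  squeeze: 20

```text
time_s: 2.88
tool_pos: [0.593, 0.0681, 0.4522]
eef_rot: [0.736, 0.677, 0.0, 0.0]
wrist_force: [-0.6, 0.7, 0.5]
finger_gap: 0.155
grip_force: 0.0
```

>>> jog_arm:
  rows:
    - {"x": 0,"y": 0,"z": 0,"roll": 0}
    - {"x": 0,"y": 0,"z": 0,"roll": 0}
    - {"x": 0,"y": 0,"z": 0,"roll": 0}

```text
time_s: 3.25
tool_pos: [0.593, 0.0681, 0.4522]
eef_rot: [0.736, 0.677, -0.0, -0.0]
wrist_force: [-2.2, -0.3, 0.6]
finger_gap: 0.098
grip_force: 20.0
```

```bash
python3 - <<'E'
import numpy as np
# arc shifts in tool axes (y=bin x, z down) from a0 to 0
h=.188;a0=1.276
for a in np.linspace(a0,0,17)[1:]: print(round(a,3),round(h*(np.cos(a0)-np.cos(a)),4),round(h*(np.sin(a0)-np.sin(a)),4))
E
```

```text
1.196 -0.0142 0.0049
1.116 -0.0279 0.011
1.037 -0.0411 0.0181
0.957 -0.0537 0.0262
0.877 -0.0656 0.0353
0.798 -0.0767 0.0454
0.718 -0.087 0.0562
0.638 -0.0964 0.0679
0.558 -0.1048 0.0803
0.479 -0.1123 0.0933
0.399 -0.1186 0.1069
0.319 -0.1239 0.1209
0.239 -0.128 0.1353
0.159 -0.131 0.15
0.08 -0.1328 0.1649
0.0 -0.1334 0.1799
```

>>> jog_arm:
  rows:
    - {"x": 0,"y": -0.0142,"z": 0.0049,"roll": 0}
    - {"x": 0,"y": -0.0279,"z": 0.011,"roll": 0}
    - {"x": 0,"y": -0.0411,"z": 0.0181,"roll": 0}
    - {"x": 0,"y": -0.0537,"z": 0.0262,"roll": 0}
    - {"x": 0,"y": -0.0656,"z": 0.0353,"roll": 0}
    - {"x": 0,"y": -0.0767,"z": 0.0454,"roll": 0}
    - {"x": 0,"y": -0.0767,"z": 0.0454,"roll": 0}

```text
time_s: 4.12
tool_pos: [0.5162, 0.0748, 0.4063]
eef_rot: [0.736, 0.677, -0.0, -0.001]
wrist_force: [-0.4, 4.2, -1.5]
finger_gap: 0.103
grip_force: 20.0
```

```bash
python3 - <<'E'
from bench import bot
s=bot.get_state();print(s["tool_pos"],s["wrist_force"],s["grip_force"],s["finger_gap"])
E
```

```text
[0.51623417 0.07477167 0.40633469] [-0.41465378  4.20878231 -1.54409265] 19.990001320838928 0.10272835221356838
```

>>> jog_arm:
  rows:
    - {"x": 0,"y": -0.0103,"z": 0.0108,"roll": 0}
    - {"x": 0,"y": -0.0197,"z": 0.0225,"roll": 0}
    - {"x": 0,"y": -0.0281,"z": 0.0349,"roll": 0}
    - {"x": 0,"y": -0.0356,"z": 0.0479,"roll": 0}
    - {"x": 0,"y": -0.0419,"z": 0.0615,"roll": 0}
    - {"x": 0,"y": -0.0472,"z": 0.0755,"roll": 0}
    - {"x": 0,"y": -0.0513,"z": 0.0899,"roll": 0}
    - {"x": 0,"y": -0.0543,"z": 0.1046,"roll": 0}
    - {"x": 0,"y": -0.0561,"z": 0.1195,"roll": 0}
    - {"x": 0,"y": -0.0565,"z": 0.129,"roll": 0}
    - {"x": 0,"y": -0.0567,"z": 0.134,"roll": 0}
    - {"x": 0,"y": -0.0567,"z": 0.134,"roll": 0}

```text
time_s: 5.62
tool_pos: [0.4611, 0.0791, 0.2742]
eef_rot: [0.736, 0.677, 0.002, 0.002]
wrist_force: [3.0, 2.2, 11.3]
finger_gap: 0.101
grip_force: 20.0
```

```bash
python3 - <<'E'
from bench import bot
s=bot.get_state();print(s["tool_pos"],s["wrist_force"],s["torque"],s["grip_force"],s["finger_gap"])
E
```

```text
[0.46109891 0.07914638 0.2742378 ] [ 3.02457325  2.1679458  11.27955922] [ 0.31452938 -0.50359331 -0.03445232] 19.994840025901794 0.10052218932744249
```

>>> jog_arm:
  rows:
    - {"x": 0,"y": 0,"z": 0,"roll": 0}
    - {"x": 0,"y": 0,"z": 0,"roll": 0}
    - {"x": 0,"y": 0,"z": 0,"roll": 0}
    - {"x": 0,"y": 0,"z": -0.02,"roll": 0}
    - {"x": 0,"y": 0,"z": -0.06,"roll": 0}
    - {"x": 0,"y": 0,"z": -0.1,"roll": 0}
  hand: 0.7

```text
time_s: 6.38
tool_pos: [0.4599, 0.0791, 0.3737]
eef_rot: [0.736, 0.677, -0.0, -0.0]
wrist_force: [0.5, -0.1, -0.1]
finger_gap: 0.301
grip_force: 0.0
```

>>> jog_arm:
  rows:
    - {"x": -0.05,"y": 0.004,"z": 0,"roll": 0.15}
    - {"x": -0.1,"y": 0.008,"z": 0,"roll": 0.3}
    - {"x": -0.15,"y": 0.012,"z": 0,"roll": 0.45}
    - {"x": -0.2,"y": 0.017,"z": 0,"roll": 0.6}
    - {"x": -0.25,"y": 0.021,"z": 0,"roll": 0.75}
    - {"x": -0.3,"y": 0.025,"z": 0,"roll": 0.9}
    - {"x": -0.35,"y": 0.029,"z": 0,"roll": 1.05}
    - {"x": -0.394,"y": 0.033,"z": 0,"roll": 1.187}
    - {"x": -0.394,"y": 0.033,"z": 0,"roll": 1.187}
    - {"x": -0.394,"y": 0.033,"z": 0,"roll": 1.187}
  hand: 0.25

```text
time_s: 7.62
tool_pos: [0.4603, -0.3159, 0.3724]
eef_rot: [0.989, 0.15, -0.0, -0.0]
wrist_force: [0.6, 0.9, 0.5]
finger_gap: 0.747
grip_force: 0.0
```

```bash
python3 - <<'E'
from bench import bot, snapshot
from h import *
for n in ["wrist","scene","side"]:
    s=snapshot(n); np.savez(f"{n}2.npz",**s)
    if n!="side": cv2.imwrite(f"pics/{n}2.png",s["pixels"][:,:,::-1])
    for c,a,p in blobs(masks(s)["red"]):
        r=cv2.minAreaRect(p.astype(np.float32)); print(n,np.round(c),a,np.round(r[0],1),np.round(r[1],1),round(r[2]),fish(s,*r[0],.0435).round(4) if n=="wrist" else "")
st=bot.get_state();print(st["tool_pos"],st["eef_rot"],st["joint_positions"])
E
```

```text
wrist [287. 200.] 679 [286.5 199.5] [17. 41.] 90 [ 0.466  -0.3135  0.0435]
scene [231. 219.] 137 [233.3 218.7] [29.5 11.2] 47 
scene [312. 319.] 215 [312.8 318.4] [21.  13.8] 29 
side [337. 329.] 55 [337.9 329.3] [16.3  3.7] 30 
side [335. 336.] 26 [336. 336.] [16.1  2.2] 32 
[ 0.4604882  -0.3152794   0.37288724] [ 9.88568242e-01  1.50774107e-01  6.19468321e-06 -1.32086951e-05] [-6.65991457e-01  3.44964914e-01  1.53733740e+00  2.84802810e-05
  1.25930113e+00  6.02093572e-01]
```

View pics/wrist2.png

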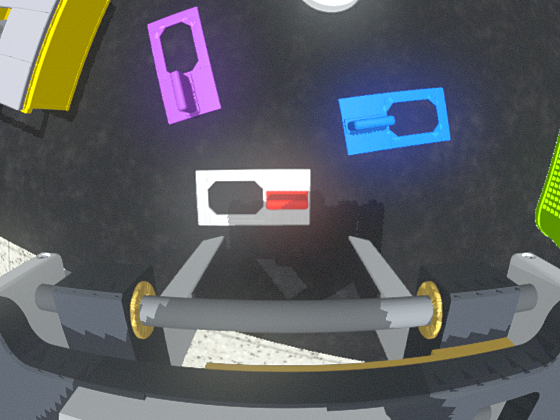

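The wrist view shows the steel plate between (196,170) and (311,226), with its eye at (236,197) and the fin at (287,200) within the open fingers. The plate is aligned with the tool.

```bash
python3 - <<'E'
from h import *
s=dict(np.load("wrist2.npz"))
P=np.array([fish(s,*p,.004)[:2] for p in[(196,170),(310,169),(311,225),(197,227)]])
c=P.mean(0);r=cv2.minAreaRect((P*1000).astype(np.float32));print(c,r)
d=(P[0]+P[3]-P[1]-P[2]);d/=np.linalg.norm(d);f=c-.038*d;print("dir",np.degrees(np.arctan2(d[1],d[0])),"fin",f)
D=f-np.array([.4605,-.3153]);print("tool x,y",D@[.955,.298],D@[.298,-.955])
# scene check flap shut: red rail in scene
q=dict(np.load("scene2.npz"));print(fish.__name__,plane(q,233.3,218.7,.089))
E
```

```text
[ 0.44900952 -0.27964669] ((449.38916015625, -278.66278076171875), (65.13725280761719, 129.66397094726562), 18.504688262939453)
dir 107.8996812722468 fin [ 0.46068887 -0.31580734]
tool x,y 2.918334363116255e-05 0.0005407939641985242
fish [0.47839323 0.08476214 0.089     ]
```

>>> jog_arm:
  rows:
    - {"x": 0,"y": 0,"z": 0.05,"roll": 0}
    - {"x": 0,"y": 0,"z": 0.1,"roll": 0}
    - {"x": 0,"y": 0,"z": 0.14,"roll": 0}
    - {"x": 0,"y": 0,"z": 0.163,"roll": 0}
    - {"x": 0,"y": 0,"z": 0.163,"roll": 0}

```text
time_s: 8.4
tool_pos: [0.4603, -0.3154, 0.2086]
eef_rot: [0.989, 0.15, -0.001, -0.001]
wrist_force: [1.2, 0.4, 0.5]
finger_gap: 0.749
grip_force: 0.0
```

>>> jog_arm:
  rows:
    - {"x": 0,"y": 0,"z": 0,"roll": 0}
    - {"x": 0,"y": 0,"z": 0,"roll": 0}
    - {"x": 0,"y": 0,"z": 0,"roll": 0}
    - {"x": 0,"y": 0,"z": 0,"roll": 0}
    - {"x": 0,"y": 0,"z": 0,"roll": 0}
  hand: 1
  squeeze: 25

```text
time_s: 9.02
tool_pos: [0.4604, -0.3163, 0.2105]
eef_rot: [0.989, 0.15, 0.0, 0.0]
wrist_force: [-2.5, 0.7, 6.6]
finger_gap: 0.442
grip_force: 25.0
```

View pics/scene2.png

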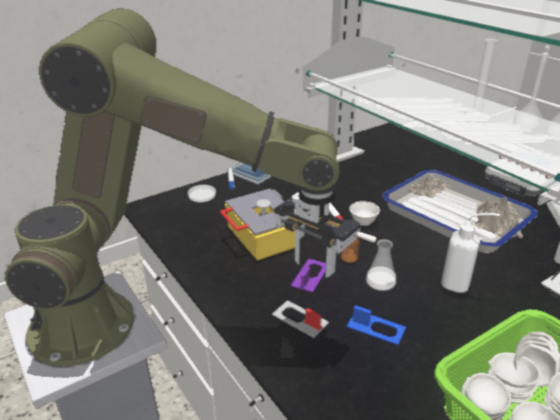

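The flap is shut: the rail is at (232,218) and the stud head shows at (264,205). The fin is gripped by its ends with a 41.5 mm opening, so I'll lift it and carry it over the bin.

>>> jog_arm:
  rows:
    - {"x": 0,"y": 0,"z": -0.03,"roll": 0}
    - {"x": 0,"y": 0,"z": -0.07,"roll": 0}
    - {"x": 0,"y": 0,"z": -0.11,"roll": 0}
    - {"x": 0.02,"y": -0.04,"z": -0.15,"roll": 0.05}
    - {"x": 0.042,"y": -0.084,"z": -0.15,"roll": 0.1}
    - {"x": 0.065,"y": -0.13,"z": -0.15,"roll": 0.15}
    - {"x": 0.088,"y": -0.176,"z": -0.15,"roll": 0.2}
    - {"x": 0.111,"y": -0.222,"z": -0.15,"roll": 0.25}
    - {"x": 0.134,"y": -0.268,"z": -0.15,"roll": 0.3}
    - {"x": 0.157,"y": -0.314,"z": -0.15,"roll": 0.35}
    - {"x": 0.177,"y": -0.354,"z": -0.15,"roll": 0.386}
    - {"x": 0.177,"y": -0.354,"z": -0.15,"roll": 0.386}

```text
time_s: 10.52
tool_pos: [0.5244, 0.0767, 0.3595]
eef_rot: [0.999, -0.041, -0.0, -0.0]
wrist_force: [-0.1, -1.1, -1.7]
finger_gap: 0.445
grip_force: 25.0
```

```bash
python3 - <<'E'
from bench import bot, snapshot
from h import *
for n in ["wrist","scene","side"]:
    s=snapshot(n); np.savez(f"{n}3.npz",**s)
w=dict(np.load("wrist3.npz"))["pixels"];side=dict(np.load("side3.npz"))["pixels"];sc=dict(np.load("scene2.npz"))["pixels"]
S2=dict(np.load("side2.npz"))["pixels"]
f=lambda p,x,y:cv2.resize(p[y:y+75,x:x+100],(400,300),interpolation=cv2.INTER_CUBIC)
o=np.vstack([np.hstack([cv2.resize(w,(400,300)),f(side,210,160)]),np.hstack([f(sc,215,180),f(S2,210,160)])])
cv2.imwrite("pics/c3.png",o[:,:,::-1])
st=bot.get_state();print(st["tool_pos"],st["eef_rot"],st["wrist_force"],st["grip_force"])
E
```

```text
[0.5243466  0.0737531  0.35959598] [ 9.99092955e-01 -4.25817406e-02 -2.20758198e-04  1.14481187e-04] [ 0.55873887 -1.2203032  -1.60794816] 24.998903274536133
```

View pics/c3.png

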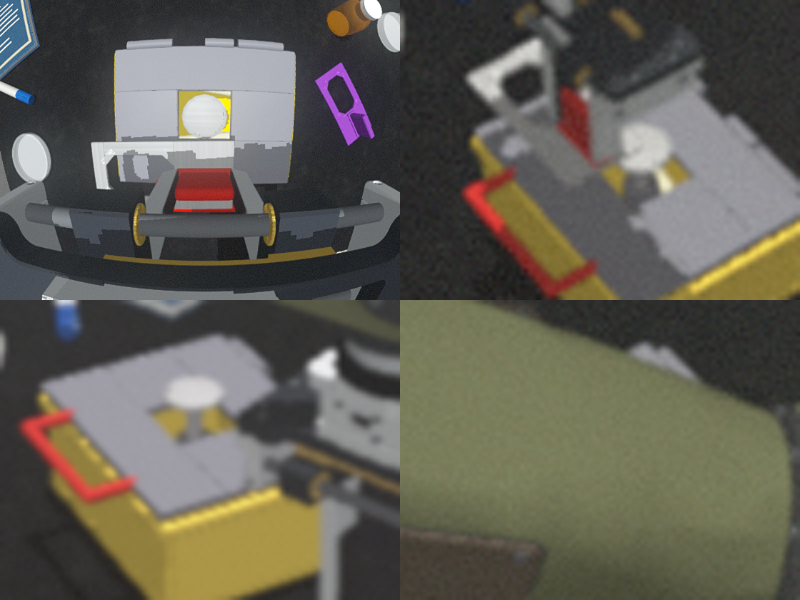

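The composite shows the head at about (287,162) in the wrist view, (263.5,202.7) in the scene view and (270.8,196.8) in the side view. The plate hangs from the fin, roughly level.

```bash
python3 - <<'E'
from h import *
w,sd,sc=[dict(np.load(n)) for n in("wrist3.npz","side3.npz","scene2.npz")]
p=w["pixels"].astype(int);g=p.min(2)
m=np.zeros(g.shape,bool);m[125:200,250:326]=(g>np.percentile(g[150:175,275:298],50)-18)[125:200,250:326]
for c,a,q in blobs(m,200):
    (x,y),r=cv2.minEnclosingCircle(q.astype(np.float32));print("head px",c,a,(x,y),r,fish(w,x,y,.116).round(4),fish(w,x+r,y,.116)-fish(w,x,y,.116))
print(fish(w,287,162,.116).round(4))
print(tri(sc,(263.5,202.7),sd,(270.8,196.8)))
print(plane(sc,263.5,202.7,.116).round(4),plane(sd,270.8,196.8,.116).round(4))
# plate corners in wrist (composite px*1.4)
z=.1496+.004
for q in[(92,142),(234,140),(97,187)]: print(q,fish(w,q[0]*1.4,q[1]*1.4,z).round(4))
E
```

```text
head px [285.32471264 161.84123563] 2784 (281.0, 168.0) 37.643157958984375 [0.5693 0.0774 0.116 ] [-0.00204294 -0.02592023  0.        ]
[0.5731 0.0729 0.116 ]
(array([0.57007649, 0.06453397, 0.12103237]), np.float64(0.0009647785033588181))
[0.574  0.0717 0.116 ] [0.5734 0.0678 0.116 ]
(92, 142) [0.5636 0.1741 0.1536]
(234, 140) [0.5544 0.0507 0.1536]
(97, 187) [0.5211 0.1782 0.1536]
```

>>> jog_arm:
  rows:
    - {"x": 0.002,"y": 0,"z": 0.015,"roll": 0}
    - {"x": 0.002,"y": 0,"z": 0.03,"roll": 0}
    - {"x": 0.002,"y": 0,"z": 0.034,"roll": 0}
    - {"x": 0.002,"y": 0,"z": 0.037,"roll": 0}
    - {"x": 0.002,"y": 0,"z": 0.04,"roll": 0}
    - {"x": 0.002,"y": 0,"z": 0.0425,"roll": 0}
    - {"x": 0.002,"y": 0,"z": 0.0445,"roll": 0}
    - {"x": 0.002,"y": 0,"z": 0.0445,"roll": 0}

```text
time_s: 11.68
tool_pos: [0.5264, 0.0738, 0.3157]
eef_rot: [0.999, -0.043, 0.0, 0.0]
wrist_force: [-6.9, -1.5, 13.1]
finger_gap: 0.442
grip_force: 29.7
```

```bash
python3 - <<'E'
from bench import bot, snapshot
from h import *
st=bot.get_state();print(st["tool_pos"],st["wrist_force"],st["grip_force"],st["finger_gap"])
s=snapshot("wrist")["pixels"];b=snapshot("side");a=b["pixels"][140:260,190:350]
o=np.hstack([cv2.resize(s,(400,300)),cv2.resize(a,(400,300),interpolation=cv2.INTER_CUBIC)])
cv2.imwrite("pics/c4.png",o[:,:,::-1])
E
```

```text
[0.52637621 0.07380664 0.31572394] [-6.86942931 -1.51412095 13.05470759] 29.694441331084818 0.4415346913230655
```

View pics/c4.png

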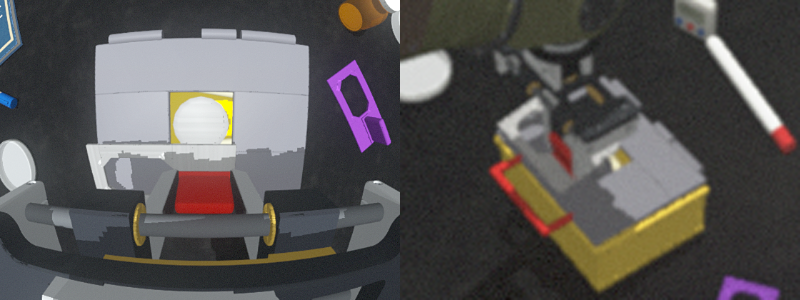

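>>> jog_arm:
  rows:
    - {"x": 0,"y": 0,"z": -0.01,"roll": 0}
    - {"x": 0,"y": 0,"z": -0.025,"roll": 0}
    - {"x": 0,"y": 0,"z": -0.035,"roll": 0}
    - {"x": 0.008,"y": 0.02,"z": -0.035,"roll": 0}
    - {"x": 0.016,"y": 0.04,"z": -0.035,"roll": 0}
    - {"x": 0.024,"y": 0.0595,"z": -0.035,"roll": 0}
    - {"x": 0.024,"y": 0.0595,"z": -0.035,"roll": 0}

```text
time_s: 12.65
tool_pos: [0.5456, 0.0117, 0.3503]
eef_rot: [0.999, -0.043, 0.0, 0.0]
wrist_force: [0.1, 0.0, -1.9]
finger_gap: 0.443
grip_force: 29.2
```

```bash
python3 - <<'E'
from bench import bot, snapshot
from h import *
st=bot.get_state();print(st["tool_pos"],st["wrist_force"],st["grip_force"],st["finger_gap"])
w=snapshot("wrist");b=snapshot("side");np.savez("wrist5.npz",**w);np.savez("side5.npz",**b)
a=b["pixels"][140:260,190:350]
o=np.hstack([cv2.resize(w["pixels"],(400,300)),cv2.resize(a,(400,300),interpolation=cv2.INTER_CUBIC)])
cv2.imwrite("pics/c5.png",o[:,:,::-1])
E
```

```text
[0.54558959 0.01167475 0.35032112] [ 0.06030694  0.03162909 -1.8689164 ] 29.160211499256548 0.44329916422183024
```

View pics/c5.png

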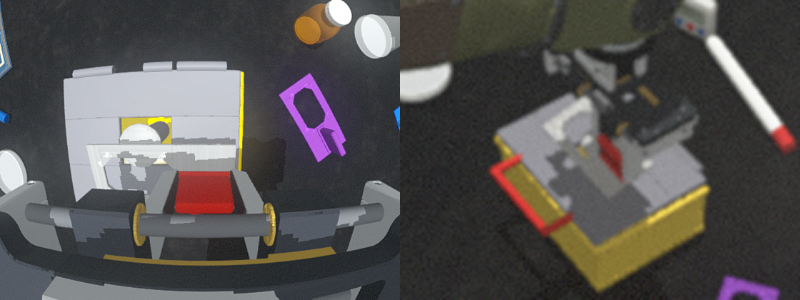

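The view shows the fin tilted, with its upper face visible at (205,190). The plate's raised far edge is at row ≈145 and hides the near part of the head, as intended. I'll estimate the tilt from that edge.

```bash
python3 - <<'E'
from h import *
w=dict(np.load("wrist5.npz"))
p=w["pixels"].astype(int);print("edge rows",[(c,[r for r in range(180,230) if abs(p[r+1,c].sum()-p[r-1,c].sum())>90]) for c in(140,150,310,320)])
m=masks(w)["red"];q=[x for x in blobs(m,800)][0][2];print("fin red",q.min(0),q.max(0))
ex=np.array([.9966,-.083]);P=np.array([.5456,.0117]);Pz=.1703;h=.0305
for t in range(0,46,5):
    th=np.radians(t);c,s=np.cos(th),np.sin(th)
    def pt(u,v): return u*c+(h-v)*s, Pz+u*s-(h-v)*c
    e,z=pt(.031,.004); f=[((fish(w,col,202,z)[:2]-P)@ex) for col in(150,300)]
    e2,z2=pt(-.005,.0435); g=(fish(w,288,q[:,1].max(),z2)[:2]-P)@ex
    e3,z3=pt(.005,.004); k=(fish(w,288,q[:,1].min(),z3)[:2]-P)@ex
    print(t,"plate edge pred %.4f meas %.4f %.4f | fin top pred %.4f meas %.4f | fin base pred %.4f meas %.4f"%(e,*f,e2,g,e3,k))
E
```

```text
edge rows [(140, [202, 203]), (150, [201, 202, 203, 212, 220]), (310, [193, 194, 201, 202, 203, 221, 222]), (320, [192, 193, 202, 203, 219, 220, 221])]
fin red [245 240] [327 300]
0 plate edge pred 0.0310 meas 0.0291 0.0284 | fin top pred -0.0050 meas -0.0144 | fin base pred 0.0050 meas 0.0050
5 plate edge pred 0.0332 meas 0.0297 0.0289 | fin top pred -0.0061 meas -0.0147 | fin base pred 0.0073 meas 0.0052
10 plate edge pred 0.0351 meas 0.0303 0.0295 | fin top pred -0.0072 meas -0.0150 | fin base pred 0.0095 meas 0.0054
15 plate edge pred 0.0368 meas 0.0309 0.0302 | fin top pred -0.0082 meas -0.0154 | fin base pred 0.0117 meas 0.0057
20 plate edge pred 0.0382 meas 0.0315 0.0309 | fin top pred -0.0091 meas -0.0158 | fin base pred 0.0138 meas 0.0061
25 plate edge pred 0.0393 meas 0.0322 0.0315 | fin top pred -0.0100 meas -0.0163 | fin base pred 0.0157 meas 0.0065
30 plate edge pred 0.0401 meas 0.0329 0.0323 | fin top pred -0.0108 meas -0.0168 | fin base pred 0.0176 meas 0.0070
35 plate edge pred 0.0406 meas 0.0336 0.0330 | fin top pred -0.0116 meas -0.0173 | fin base pred 0.0193 meas 0.0075
40 plate edge pred 0.0408 meas 0.0343 0.0337 | fin top pred -0.0122 meas -0.0179 | fin base pred 0.0209 meas 0.0081
45 plate edge pred 0.0407 meas 0.0350 0.0344 | fin top pred -0.0127 meas -0.0185 | fin base pred 0.0223 meas 0.0087
```

>>> jog_arm:
  rows:
    - {"x": 0.008,"y": 0,"z": 0,"roll": 0}
    - {"x": 0.008,"y": 0,"z": 0.012,"roll": 0}
    - {"x": 0.008,"y": 0,"z": 0.024,"roll": 0}
    - {"x": 0.008,"y": 0,"z": 0.028,"roll": 0}
    - {"x": 0.008,"y": 0,"z": 0.031,"roll": 0}
    - {"x": 0.008,"y": 0,"z": 0.034,"roll": 0}
    - {"x": 0.008,"y": 0,"z": 0.036,"roll": 0}
    - {"x": 0.008,"y": 0,"z": 0.036,"roll": 0}

```text
time_s: 13.75
tool_pos: [0.5534, 0.0118, 0.3166]
eef_rot: [0.999, -0.043, 0.002, 0.0]
wrist_force: [-8.1, -4.3, 18.1]
finger_gap: 0.445
grip_force: 32.9
```

```bash
python3 - <<'E'
from bench import bot, snapshot
from h import *
st=bot.get_state();print(st["tool_pos"],st["wrist_force"],st["torque"],st["grip_force"],st["finger_gap"])
w=snapshot("wrist");b=snapshot("side");c=snapshot("scene");np.savez("wrist6.npz",**w);np.savez("side6.npz",**b)
a=b["pixels"][160:235,210:310];d=c["pixels"][165:240,215:315]
f=lambda a:cv2.resize(a,(400,300),interpolation=cv2.INTER_CUBIC)
o=np.vstack([np.hstack([f(w["pixels"]),f(a)]),np.hstack([f(w["pixels"][150:300,120:320]),f(d)])])
cv2.imwrite("pics/c6.png",o[:,:,::-1])
E
```

```text
[0.55342976 0.01179783 0.31657359] [-8.0614516  -4.32770747 18.09217579] [0.1492824  1.28394058 0.24989134] 32.850624407074065 0.4448448385446379
```

View pics/c6.png

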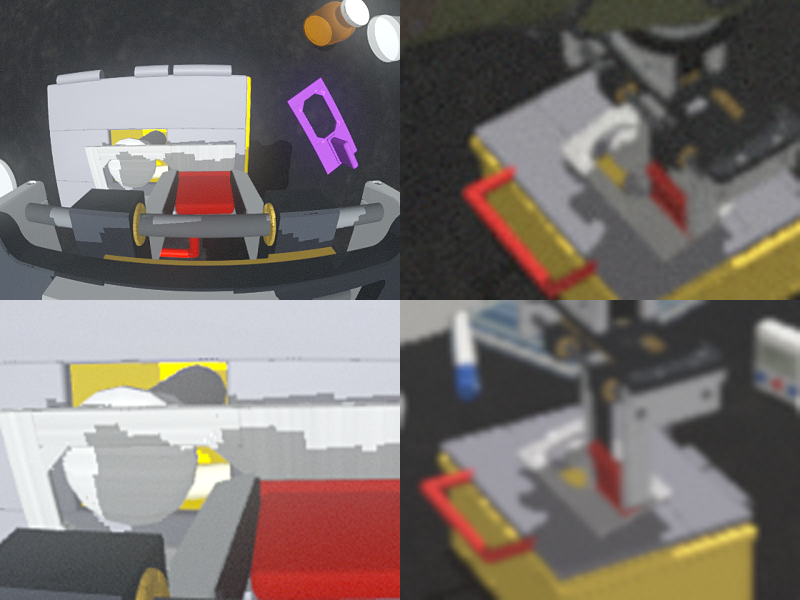

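```bash
python3 - <<'E'
from h import *
w=dict(np.load("wrist6.npz"));ex=np.array([.9966,-.083]);ey=np.array([.083,.9966]);c=np.array([.5725,.0715])
E=lambda u,v,z:(((fish(w,u,v,z)[:2]-c)@ex).round(4),((fish(w,u,v,z)[:2]-c)@ey).round(4))
cr=lambda x,y:(120+x/2,150+(y-300)/2)
print("head near edge",E(*cr(138,525),.114),"head far top",E(*cr(130,387),.114),"left",E(*cr(60,460),.114))
for z in(.122,.126,.13): print(z,"lip far edge",E(*cr(150,407),z),"lip inner top edge",E(*cr(150,445),z-.005))
m=masks(w)["red"];q=[x for x in blobs(m,800)][0][2];print("fin red rows",q.min(0),q.max(0))
print("fin base + edge",[E(288,q[:,1].min(),z) for z in(.108,.114)],"fin top - edge",[E(288,299,z) for z in(.14,.145,.15)])
E
```

```text
head near edge (np.float64(-0.0223), np.float64(0.0004)) head far top (np.float64(0.0212), np.float64(-0.0007)) left (np.float64(-0.0014), np.float64(0.0245))
0.122 lip far edge (np.float64(0.0168), np.float64(-0.0089)) lip inner top edge (np.float64(0.0044), np.float64(-0.0067))
0.126 lip far edge (np.float64(0.0176), np.float64(-0.0101)) lip inner top edge (np.float64(0.0054), np.float64(-0.0079))
0.13 lip far edge (np.float64(0.0184), np.float64(-0.0113)) lip inner top edge (np.float64(0.0065), np.float64(-0.0091))
fin red rows [245 240] [327 299]
fin base + edge [(np.float64(-0.0091), np.float64(-0.0614)), (np.float64(-0.0071), np.float64(-0.0613))] fin top - edge [(np.float64(-0.0325), np.float64(-0.0612)), (np.float64(-0.0298), np.float64(-0.0612)), (np.float64(-0.0271), np.float64(-0.0611))]
```

>>> jog_arm:
  rows:
    - {"x": 0.003,"y": 0,"z": -0.001,"roll": 0}
    - {"x": 0.006,"y": 0,"z": -0.001,"roll": 0}
    - {"x": 0.009,"y": 0,"z": -0.001,"roll": 0}
    - {"x": 0.012,"y": 0,"z": -0.001,"roll": 0}
    - {"x": 0.012,"y": 0,"z": -0.001,"roll": 0}

```text
time_s: 14.52
tool_pos: [0.5655, 0.0111, 0.3164]
eef_rot: [0.999, -0.043, 0.001, -0.0]
wrist_force: [2.8, 0.2, 3.1]
finger_gap: 0.446
grip_force: 30.9
```

```bash
cat > look.py <<'E'
import sys
from bench import bot, snapshot
from h import *
st=bot.get_state();print(st["tool_pos"],st["wrist_force"].round(1),st["torque"].round(2),st["grip_force"],st["finger_gap"])
w=snapshot("wrist");b=snapshot("side");c=snapshot("scene");np.savez(f"wrist{sys.argv[1]}.npz",**w)
a=b["pixels"][160:235,210:310];d=c["pixels"][165:240,215:315]
f=lambda a:cv2.resize(a,(400,300),interpolation=cv2.INTER_CUBIC)
o=np.vstack([np.hstack([f(w["pixels"]),f(a)]),np.hstack([f(w["pixels"][150:300,120:320]),f(d)])])
cv2.imwrite(f"pics/c{sys.argv[1]}.png",o[:,:,::-1])
E
python3 look.py 7
```

```text
[0.56553559 0.01114178 0.31638725] [2.8 0.2 3.1] [ 0.28 -0.32 -0.08] 30.888465353054926 0.445857191675425
```

>>> jog_arm:
  rows:
    - {"x": 0.0025,"y": 0,"z": 0,"roll": 0}
    - {"x": 0.005,"y": 0,"z": 0,"roll": 0}
    - {"x": 0.0075,"y": 0,"z": 0,"roll": 0}
    - {"x": 0.0075,"y": 0,"z": 0,"roll": 0}

```text
time_s: 15.18
tool_pos: [0.5727, 0.0105, 0.3148]
eef_rot: [0.999, -0.043, -0.0, 0.0]
wrist_force: [-0.2, 0.6, -2.7]
finger_gap: 0.445
grip_force: 29.9
```

```bash
python3 look.py 8; python3 - <<'E'
from h import *
w=dict(np.load("wrist8.npz"));p=w["pixels"].astype(int).sum(2)
ex=np.array([.9966,-.083]);ey=np.array([.083,.9966]);c=np.array([.5725,.0715])
for col in(150,165,180,195,210):
    g=cv2.GaussianBlur(p.astype(np.float32),(1,3),0)[:,col];d=np.abs(np.diff(g));print(col,[(r,int(g[r+2]-g[r-2]),((fish(w,col,r,.12)[:2]-c)@ex).round(4)) for r in range(150,270) if d[r]>45 and d[r]==d[max(0,r-3):r+4].max()])
E
```

```text
[0.57274706 0.01049969 0.31483701] [-0.2  0.6 -2.7] [-0.06  0.16 -0.02] 29.871893478557467 0.44518267946193546
150 [(197, -181, np.float64(0.0395)), (202, 247, np.float64(0.0365)), (226, -245, np.float64(0.022)), (264, -422, np.float64(-0.0025))]
165 [(198, -176, np.float64(0.0388)), (202, 244, np.float64(0.0364)), (214, -199, np.float64(0.0293)), (229, 215, np.float64(0.0202)), (265, -467, np.float64(-0.0028))]
180 [(196, -164, np.float64(0.0398)), (202, 253, np.float64(0.0363)), (213, -186, np.float64(0.0299)), (265, -263, np.float64(-0.0024))]
195 [(198, -172, np.float64(0.0385)), (202, 251, np.float64(0.0362)), (220, -135, np.float64(0.0258)), (227, 97, np.float64(0.0216)), (266, -283, np.float64(-0.0027))]
210 [(197, -189, np.float64(0.039)), (202, 272, np.float64(0.0362)), (221, -359, np.float64(0.0252)), (238, 126, np.float64(0.0151))]
```

>>> jog_arm:
  rows:
    - {"x": 0,"y": 0,"z": 0.002,"roll": 0}
    - {"x": 0.001,"y": 0,"z": 0.004,"roll": 0}
    - {"x": 0.003,"y": 0,"z": 0.006,"roll": 0}
    - {"x": 0.0045,"y": 0,"z": 0.008,"roll": 0}
    - {"x": 0.006,"y": 0,"z": 0.01,"roll": 0}
    - {"x": 0.006,"y": 0,"z": 0.01,"roll": 0}

```text
time_s: 16.08
tool_pos: [0.5787, 0.01, 0.3056]
eef_rot: [0.999, -0.043, -0.0, -0.0]
wrist_force: [-1.7, -0.2, 4.9]
finger_gap: 0.442
grip_force: 27.3
```

```bash
cat > edges.py <<'E'
import sys
from h import *
w=dict(np.load(f"wrist{sys.argv[1]}.npz"));p=w["pixels"].astype(int).sum(2);z=float(sys.argv[2])
ex=np.array([.9966,-.083]);c=np.array([.5725,.0715])
for col in(150,180,210):
    g=p[:,col];d=np.abs(np.diff(g));print(col,[(r,int(g[r+2]-g[r-2]),((fish(w,col,r,z)[:2]-c)@ex).round(4)) for r in range(150,275) if d[r]>45 and d[r]==d[max(0,r-3):r+4].max()])
q=max(blobs(masks(w)["red"],300),key=lambda b:b[1])[2];print("fin",q.min(0),q.max(0))
E
python3 look.py 9; python3 edges.py 9 .112
```

```text
[0.57874525 0.01001989 0.30563738] [-1.7 -0.2  4.9] [ 0.12  0.87 -0.01] 27.34469033894129 0.4417899311879808
150 [(199, -189, np.float64(0.0446)), (203, 277, np.float64(0.0423)), (228, -340, np.float64(0.0272)), (257, 265, np.float64(0.0088)), (264, -479, np.float64(0.0041))]
180 [(199, -189, np.float64(0.0444)), (203, 276, np.float64(0.0421)), (211, -209, np.float64(0.0375)), (239, 52, np.float64(0.0207)), (265, -288, np.float64(0.0042))]
210 [(200, -149, np.float64(0.0437)), (221, -337, np.float64(0.0316)), (256, 135, np.float64(0.0105))]
fin [245 241] [327 297]
```

>>> jog_arm:
  rows:
    - {"x": 0.0005,"y": 0,"z": 0.0015,"roll": 0}
    - {"x": 0.001,"y": 0,"z": 0.003,"roll": 0}
    - {"x": 0.001,"y": 0,"z": 0.0045,"roll": 0}
    - {"x": 0.001,"y": 0,"z": 0.006,"roll": 0}
    - {"x": 0.001,"y": 0,"z": 0.006,"roll": 0}

```text
time_s: 16.85
tool_pos: [0.5804, 0.0098, 0.3013]
eef_rot: [0.999, -0.043, 0.003, -0.0]
wrist_force: [2.6, -0.7, 12.7]
finger_gap: 0.442
grip_force: 28.2
```

```bash
python3 look.py 10; python3 edges.py 10 .1
```

```text
[0.58040499 0.0098464  0.30126256] [ 2.6 -0.7 12.7] [ 0.08 -0.02 -0.  ] 28.22682388687099 0.44187545655678073
150 [(151, 224, np.float64(0.0748)), (205, 104, np.float64(0.0422)), (231, -370, np.float64(0.0258)), (264, -435, np.float64(0.0037))]
180 [(202, -141, np.float64(0.0439)), (213, -188, np.float64(0.0372)), (223, -76, np.float64(0.031)), (246, 60, np.float64(0.0164)), (265, -292, np.float64(0.0038))]
210 [(151, 78, np.float64(0.0732)), (204, 98, np.float64(0.0425)), (223, -281, np.float64(0.0311)), (227, -72, np.float64(0.0287)), (246, 100, np.float64(0.0168)), (265, 145, np.float64(0.0044))]
fin [244 244] [328 294]
```

View pics/c10.png

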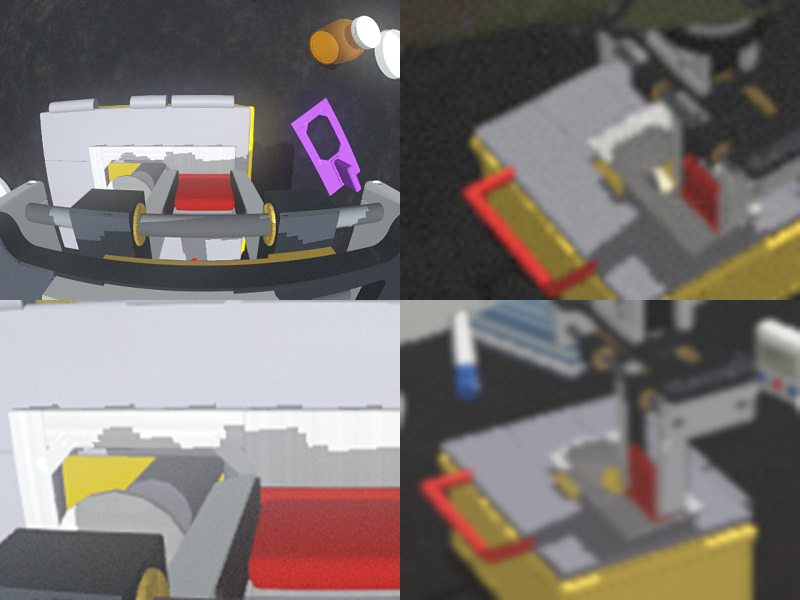

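The crop shows the plate down on the flap, with the stud head standing inside the eye and the low lip tucked under it. I'll ease it about 5 mm back toward centre, press it flat, then release with a small opening, because the head is about 5 mm from one finger.

>>> jog_arm:
  rows:
    - {"x": -0.002,"y": 0,"z": 0,"roll": 0}
    - {"x": -0.004,"y": 0,"z": 0,"roll": 0}
    - {"x": -0.005,"y": 0,"z": 0.001,"roll": 0}
    - {"x": -0.005,"y": 0,"z": 0.0025,"roll": 0}
    - {"x": -0.005,"y": 0,"z": 0.0025,"roll": 0}

```text
time_s: 17.62
tool_pos: [0.5761, 0.0102, 0.2998]
eef_rot: [0.999, -0.043, 0.005, 0.0]
wrist_force: [10.3, -0.1, 16.9]
finger_gap: 0.445
grip_force: 31.7
```

>>> jog_arm:
  rows:
    - {"x": 0,"y": 0,"z": 0,"roll": 0}
    - {"x": 0,"y": 0,"z": 0,"roll": 0}
    - {"x": 0,"y": 0,"z": 0,"roll": 0}
    - {"x": 0,"y": 0,"z": 0,"roll": 0}
  hand: 0.51

```text
time_s: 18.12
tool_pos: [0.5747, 0.0103, 0.2965]
eef_rot: [0.999, -0.043, -0.0, -0.0]
wrist_force: [0.7, -0.8, 1.0]
finger_gap: 0.492
grip_force: 0.3
```

```bash
python3 look.py 11; python3 edges.py 11 .097
```

```text
[0.57467834 0.01034651 0.29654193] [ 0.7 -0.8  1. ] [ 0.1   0.03 -0.03] 0.2996831713244319 0.49169181539336587
150 [(199, 104, np.float64(0.0394)), (224, -239, np.float64(0.0239)), (245, 252, np.float64(0.0103)), (264, -487, np.float64(-0.0025))]
180 [(199, 112, np.float64(0.0391)), (212, -233, np.float64(0.0314)), (238, 76, np.float64(0.0153)), (265, -283, np.float64(-0.0024))]
210 [(199, 116, np.float64(0.039)), (219, -378, np.float64(0.0271)), (261, 110, np.float64(0.0009))]
fin [243 240] [329 286]
```

>>> jog_arm:
  rows:
    - {"x": 0,"y": 0,"z": -0.006,"roll": 0}
    - {"x": 0,"y": 0,"z": -0.014,"roll": 0}
    - {"x": 0,"y": 0,"z": -0.025,"roll": 0}
    - {"x": 0,"y": 0,"z": -0.045,"roll": 0}
    - {"x": -0.03,"y": 0,"z": -0.09,"roll": 0}
    - {"x": -0.06,"y": 0,"z": -0.13,"roll": 0}
    - {"x": -0.06,"y": 0,"z": -0.13,"roll": 0}
    - {"x": -0.06,"y": 0,"z": -0.13,"roll": 0}

```text
time_s: 19.27
tool_pos: [0.5149, 0.0154, 0.4267]
eef_rot: [0.999, -0.043, 0.0, 0.0]
wrist_force: [-0.2, -0.4, -0.0]
finger_gap: 0.488
grip_force: 0.0
```

```bash
python3 look.py 12; python3 - <<'E'
from h import *
w=dict(np.load("wrist12.npz"));ex=np.array([.9966,-.083]);ey=np.array([.083,.9966]);c=np.array([.5725,.0715])
B=lambda u,v,z:(float(((fish(w,u,v,z)[:2]-c)@ex).round(4)),float(((fish(w,u,v,z)[:2]-c)@ey).round(4)))
p=w["pixels"].astype(int);q=[b for b in blobs(masks(w)["red"],200)]
for b in q: print("red",b[0],b[1],b[2].min(0),b[2].max(0),B(*b[0],.1365))
m=(p.min(2)>205)
for b in blobs(m,400): 
    r=cv2.minAreaRect(np.array([B(*x,.097) for x in b[2]],np.float32)*1000);print("white",b[1],b[0].round(),np.round(r[0],1),np.round(r[1],1),round(r[2],1))
E
```

```text
[0.51493933 0.0153795  0.42667741] [-0.2 -0.4 -0. ] [0.02 0.11 0.01] 0.0 0.48840984747901983
red [285.84882108 143.04299584] 721 [262 136] [310 151] (0.0084, -0.0597)
red [187.80512821 249.75042735] 585 [173 225] [215 261] (-0.0852, 0.0298)
red [268.5065666  250.18574109] 533 [247 226] [280 263] (-0.0847, -0.0442)
white 550 [438.  12.] [ 154.1 -218.6] [29.5 31.9] 11.4
white 1151 [489.  41.] [ 133.5 -283.2] [46.8 52.6] 84.6
white 5887 [244. 144.] [  7.4 -21.5] [124.9  62.1] 89.5
white 1372 [ 44. 207.] [-51.8 234.2] [58.7 64.7] 78.4
```

```bash
python3 -c "
from bench import bot
print(bot.close_job())"
```

```text
the job is handed in; nothing more can be done
None
```

I eased the flap shut by its rail and left the latch plate released, lying flat on it with the stud through its eye and the low lip under the head. The last wrist picture put the stud about 2.5 mm (x) and 7 mm (y) from the eye's centre, within the limits. The job was handed in at about 19 s, and no verdict came back.

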